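Slide a gauge plate under the bridge of a thickness gauge

TASK

Check the brass plate's thickness in the bridge gauge: with the fingertips, push the plate along the worktop, lengthwise, in under the low crossbar from the open side until its leading end rests square against the red back stop. Keep the plate flat on the worktop all the way, never lifted or tipped, then leave it there and draw back. Leave the weights and the micrometer where they are.

Things in the scene. Friction and masses are not known exactly. Their poses are not given: they have to be found in the camera images.
- gauge_plate: the loose flat brass plate, 120 x 64 x 12 mm, about 0.5 kg, lying on the worktop. Its origin is the centre of its underside; its x axis runs along the 120 mm length, y along the 64 mm width, z up. The two ends are alike. (Out of the way beyond it, from about x = 0.725 m in the world and right of y = 0.04 m, a shallow specimen tray with a 20 mm rim is fixed.)
- bridge: the bridge gauge, fixed to the worktop; place and heading differ each run. Origin: on the worktop under the middle of the crossbar. x points the way the plate goes in (open side to back stop), y to the left of that, z up. The plate fully home has its centre at x = 0. It starts out in front of the open side (about x = -150 mm), up to 45 mm off to either side and up to 25 degrees askew.
- crossbar (a point): centre of the underside of the bridge's aluminium crossbar, 16 mm above the worktop. The crossbar spans x -30 to +30 mm and y -64 to +64 mm of the bridge; its top is 32 mm up (screw heads 37 mm). With the plate home, 30 mm of it still stands out in front of the crossbar.
- channel_mouth (a point): middle of the open end of the channel, on the worktop, at x = -40 mm of the bridge. The channel is 80 mm wide (y -40 to +40 mm) between two grey side blocks, each 24 mm wide and 16 mm high, with rounded front ends; they run from x = -40 to +80 mm.
- stop_face (a point): middle of the face of the red back stop (x = +60 mm of the bridge), 6 mm above the worktop, where the middle of the plate's leading end should finish. The stop is 16 mm high and closes the channel.
- weight_500g: brass-coloured round weight with a knob, 38 mm across, 62 mm tall. Its origin is the centre of its underside. A bystander that must stay where it is.
- weight_200g: brass-coloured round weight with a knob, 28 mm across, 46 mm tall. Its origin is the centre of its underside. A bystander that must stay where it is.
- weight_100g: grey round weight with a knob, 22 mm across, 37 mm tall. Its origin is the centre of its underside. A bystander that must stay where it is.
- micrometer: outside micrometer lying flat, 48 x 148 x 17 mm, long axis y. Its origin is the centre of its underside. A bystander that must stay where it is.
Mind the look-alikes: they are no part of the job. Leave any brown or green look-alike of the bridge alone.

How it is judged:
By the outcome, as a careful person would: the job done as asked, in the order asked, and still so for the second after the job is handed in, with the robot touching nothing.
It also fails if it takes over 64 s, if anything falls off the work surface, if the arm or the gripper's body presses on something with over 40 N, if the wrist force passes 120 N, or if a joint passes its speed limit or range.

ROBOT

A 7-joint arm with a two-finger parallel gripper is mounted at the origin on a cart in front of the work surface, level with it; the furniture and walls round the work are solid. World frame = base frame: x ahead of the robot, y to its left, z up, the work surface at z = 0. Lengths are in m, angles in rad, forces in N, time in s.
With the tool pointing down it reaches from about 0.425 to 1.025 m from the base axis. Payload 3.6 kg.
Tool frame: the origin (TCP) lies midway between the tips of the shut fingers; the grasp point (between the pads) lies 19 mm behind it (manip.pinch_z is the distance from the TCP to the grasp point, in m); x points along the fingers, z is the direction in which the jaws open and shut, and the axes are right-handed (so a half turn about x gives the same grasp; the last joint's range is limited). The gripper opens to 85 mm and grips with 20 to 120 N. Pads are 22 mm wide; open, the fingers measure 114 mm over their backs; the gripper's body (76 mm by 85 mm) begins 54 mm behind the grasp point. The pads swing forward as they close: fully open they stand 13 mm farther back than shut.
Start: joints at [-0.093, 0.591, 0.048, 1.609, -0.033, 0.943, -0.034], TCP at [0.725, 0, 0.231] pointing down, gripper open.
Joint ranges: [-2.69, 2.69], [-0.47, 2.24], [-1.27, 1.36], [0.19, 2.51], [-1.53, 4.68], [0.08, 2.07], [-3.09, 3.09]. Speed limits (rad/s): [2.57, 2.57, 3.14, 3.14, 3.14, 3.14, 3.14].

INTERFACE

Orientations are given as a unit quaternion [x, y, z, w].
In Python, from plant import manip gives the robot as it stands.
- The arm moves only by the tool jog_arm, never from a script. Its argument "steps" is a list of rows, each a list of 3 entries, a list of its own where there are three numbers: the finger opening in mm, from 0 to 85.4, then the shift along the tool's x, y, z in mm, then the turn, a rotation vector about the tool's x, y, z in degrees. In form: [[claw, [dx, dy, dz], [wx, wy, wz]], ...]. A call has 1 to 20 rows; each row shifts and turns the commanded pose from where the row before left it, along the tool's axes as they then stand; what a row does not reach is not made up. A row lasts 1/10 s, in which the tool goes at most 50 mm and 8.59 degrees, less where a joint would pass 70% of its speed; a pose out of reach is approached as far as the arm can. A call is refused whole if a number of a shift passes 50 or a number of a turn 8.59, either way. A call with a gripper value outside its range is refused whole. The fingers move at their own pace and stop on an object; "force" is the grip in N (left out, the last holds). Time passes only in rows, so rows that do not move let the fingers close. It gives the time, the measured TCP pose, the force and the opening at its end, in the units of the state.
- manip.get_obs(): the state, without advancing time (a new reading comes with each control period).
- manip.snapshot(name): name is "scene" or "side" or "wrist"; returns a dict with "image" (480x640x3 uint8, red, green, blue), "z_map" (480x640 float32, m along the optical axis (not along the pixel's ray), 0 where there is no reading), "vfov" (degrees; the focal length in pixels is half the picture's height over the tangent of half this angle, whatever the lens; pixels are square), "cx", "cy" (the principal point, pixels), "rvec" (rotation vector, rad) and "tvec" (3), from world to camera coordinates, as OpenCV has them. Camera axes: x right, y down, z forward; pixel columns grow to the right and rows downward; lengths in m; the calibration is good to about 2 mm. A picture is of the moment at which its call begins.
- manip.close_job(): hands the job in, once; it reports no verdict.
The state is a dict: "time": time; "joint_pos": joint angles; "qvel": joint speeds; "joint_torque": joint torques, N m; "tcp_pos": TCP position; "tcp_rot": TCP orientation; "ft_force": force on the tool from outside, world axes, zero at the start; "moment": the same for the moment, N m; "opening": finger opening in m.
Only numpy, scipy, OpenCV 4.12 (cv2) and the standard library are available. Lean on these libraries where they do the work, as an engineer would, in place of code of your own. Each camera call takes 0.05 s, during which the arm holds its last target. There are 200 camera calls.

## Working session

There is one attempt and no reset: what is moved stays moved. The work goes in short steps, Python scripts to look and compute and a tool call to move; the robot and the scene stay as the last step left them, time stands still between calls to the robot, and variables do not carry over. Pictures are saved under pics/ and viewed, about 8 in all and at most 12, crops included, and the job is handed in when it is done.

Besides the shell and the picture viewer there is one more tool, called as name(argument=value, ...) on one line, values as JSON. jog_arm: Moves the arm, as the interface text tells. Its arguments: {"type":"object","properties":{"steps":{"type":"array"},"force":{"type":"number"}},"required":["steps"]}

```bash
ls; mkdir -p pics; cat > h.py <<'E'
import numpy as np, cv2
from plant import manip
def snap(n,f):
    s=manip.snapshot(n); cv2.imwrite(f'pics/{f}.png',s['image'][:,:,::-1]); np.savez(f'pics/{f}.npz',**s); return s
def cam(s):
    R=cv2.Rodrigues(np.array(s['rvec'],float))[0]; t=np.array(s['tvec'],float).ravel()
    f=240/np.tan(np.radians(float(s['vfov']))/2); return R,t,f
def ray(s,uv,z):
    "pixels (N,2) onto plane of height z"
    R,t,f=cam(s); uv=np.atleast_2d(uv).astype(float)
    d=np.c_[(uv[:,0]-s['cx'])/f,(uv[:,1]-s['cy'])/f,np.ones(len(uv))]@R; c=-R.T@t
    return c+d*((z-c[2])/d[:,2])[:,None]
def cloud(s):
    R,t,f=cam(s); v,u=np.mgrid[:480,:640]; z=s['z_map']
    return (np.dstack([(u-s['cx'])/f*z,(v-s['cy'])/f*z,z])-t)@R
E
python3 - <<'E'
from h import *
a=snap('scene','scene0'); b=snap('side','side0'); c=snap('wrist','wrist0')
for s in (a,b,c):
    R,t,f=cam(s); print(-R.T@t, f)
print(manip.get_obs()); print([x for x in dir(manip) if x[0]!='_'])
E
```

```text
pics
[0.06924102 0.38602107 0.65679465] 470.41641595006627
[ 0.40328641 -0.90273496  0.4114085 ] 557.9236189536398
[0.72549103 0.08134655 0.37358176] 391.4459814085338
{'time': 0.15, 'joint_pos': array([-0.09348218,  0.59193439,  0.04832773,  1.60948236, -0.0333024 ,
        0.94274744, -0.03372253]), 'qvel': array([ 0.00077208, -0.00249184, -0.00019556, -0.0040524 , -0.00025638,
        0.00123133, -0.00200473]), 'joint_torque': array([ 2.83839137e-03, -5.49247491e+01,  1.54947661e+00, -1.98453355e+01,
        9.54968476e-03,  5.72513367e-03,  5.49048636e-06]), 'tcp_pos': array([ 7.24369895e-01, -8.45311236e-06,  2.30402218e-01]), 'tcp_rot': array([-4.63941295e-05,  7.07729884e-01, -2.88692356e-05,  7.06483127e-01]), 'ft_force': array([-0.4335293 ,  0.17455756, -1.0045673 ]), 'moment': array([0.01462002, 0.0349835 , 0.07223461]), 'opening': 0.0853952556249493}
['IKError', 'close_job', 'get_obs', 'pinch_z', 'snapshot']
```

View pics/scene0.png

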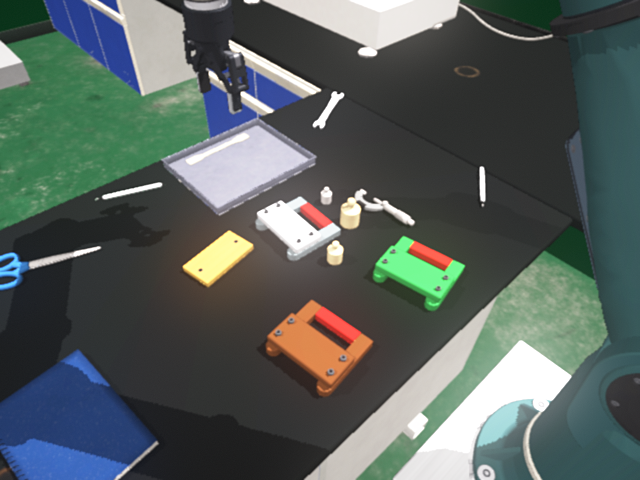

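View pics/wrist0.png

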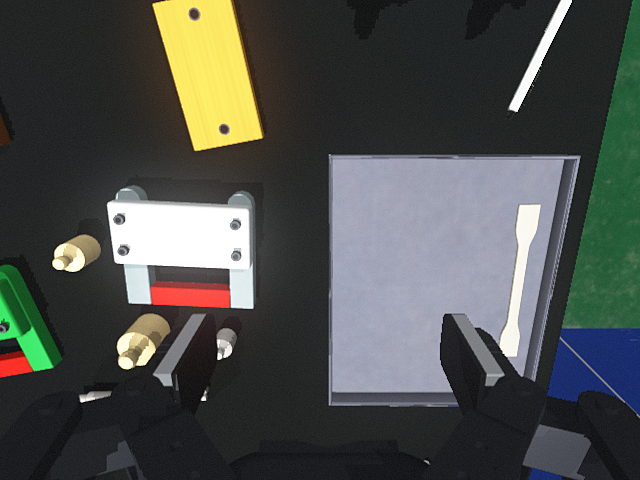

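The scene view shows the yellow plate at about (218,258), the silver bridge with its red stop at (298,225), and brown and green look-alikes. The wrist view shows the plate at about (208,72) with its top end near the picture edge, the bridge at (182,250), and weights at (75,255), (143,340) and (227,343).

```bash
python3 - <<'E'
from h import *
def ld(f): return dict(np.load(f'pics/{f}.npz'))
for n in ('scene0','wrist0'):
    s=ld(n); im=s['image']; hsv=cv2.cvtColor(im,cv2.COLOR_RGB2HSV); P=cloud(s)
    y=cv2.inRange(hsv,(18,120,120),(35,255,255)); r=cv2.inRange(hsv,(0,180,90),(5,255,255))|cv2.inRange(hsv,(174,180,90),(180,255,255))
    w=cv2.inRange(hsv,(0,0,170),(180,40,255))
    for nm,m,z in (('plate',y,.012),('red',r,.016),('white',w,.032)):
        for c in cv2.findContours(m,cv2.RETR_EXTERNAL,cv2.CHAIN_APPROX_NONE)[0]:
            if cv2.contourArea(c)<250: continue
            c=c[:,0,:]; q=ray(s,c,z)[:,:2].astype(np.float32)
            if not(0.4<q[:,0].mean()<.95 and -.3<q[:,1].mean()<.5): continue
            rr=cv2.minAreaRect(q*1000); mm=np.zeros(y.shape,np.uint8); cv2.fillPoly(mm,[c],1)
            zz=P[...,2][(mm>0)&(s['z_map']>0)]
            print(n,nm,c.mean(0).round(),np.round(rr[0],1),np.round(rr[1],1),round(rr[2],1),'zmed',np.median(zz).round(4) if len(zz) else None)
E
```

```text
scene0 white [ 64. 256.] [782.4 322.7] [118.6  15.8] 70.0 zmed 0.0056
scene0 white [297. 226.] [575.1 -40.2] [118.8 148.6] 87.1 zmed 0.0312
scene0 white [378. 205.] [ 493.6 -201.1] [140.   50.1] 9.8 zmed 0.012
scene0 white [245. 163.] [807.6 -87. ] [268.1 194.1] 89.9 zmed 0.0038
wrist0 plate [209.  71.] [624.1 107.9] [ 65.2 120.2] 10.5 zmed 0.0126
wrist0 red [190. 297.] [ 584.4 -102.1] [20.  79.1] 87.1 zmed 0.0164
wrist0 white [184. 251.] [588.5 -51.4] [103.2 129.6] 87.1 zmed 0.0323
wrist0 white [451. 275.] [828.2 -83.1] [198.4 242.9] 0.0 zmed 0.004
wrist0 white [540.  54.] [892.3 118.9] [86.2  8.6] 70.0 zmed 0.0083
```

```bash
python3 - <<'E'
from h import *
s=dict(np.load('pics/wrist0.npz')); P=cloud(s); hsv=cv2.cvtColor(s['image'],cv2.COLOR_RGB2HSV)
box=np.zeros((480,640),bool); box[170:320,90:270]=True
m=box&(P[...,2]>.027)&(P[...,2]<.036)&(hsv[...,1]<40)
rr=cv2.minAreaRect(P[m][:,:2].astype(np.float32)*1000); print('bar',rr, m.sum())
r=cv2.inRange(hsv,(0,150,60),(6,255,255))>0
m=box&r&(P[...,2]>.0135)&(P[...,2]<.019); rr=cv2.minAreaRect(P[m][:,:2].astype(np.float32)*1000); print('stoptop',rr,m.sum())
a=np.radians(-92.9); X=np.array([np.cos(a),np.sin(a)]); Y=np.array([-X[1],X[0]])
q=P[m][:,:2]*1000; print('stop front edge along X', np.percentile(q@X,[2,98]), 'mid Y',np.percentile(q@Y,[2,50,98]))
m=box&(P[...,2]>.027)&(P[...,2]<.036)&(hsv[...,1]<40); q=P[m][:,:2]*1000; print('bar X',np.percentile(q@X,[1,99]),'Y',np.percentile(q@Y,[1,99]))
for uv in((75,255),(143,340),(227,343)): print('weight px',uv,P[uv[1],uv[0]].round(3))
E
```

```text
bar ((588.49462890625, -31.353191375732422), (60.17206573486328, 127.95536804199219), 87.12194061279297) 8261
stoptop ((584.1370849609375, -100.93546295166016), (21.038585662841797, 80.09981536865234), 86.90534973144531) 1390
stop front edge along X [61.80543677 80.83473847] mid Y [550.94456925 589.38797556 627.22008846]
bar X [-28.07483231  30.13394067] Y [527.56278001 652.38408889]
weight px (75, 255) [ 0.486 -0.051  0.03 ]
weight px (143, 340) [ 0.542 -0.136  0.041]
weight px (227, 343) [ 0.62  -0.151  0.024]
```

jog_arm(steps=[[85,[0,30,-25],[-5.2,0,0]],[85,[0,30,-25],[-5.3,0,0]],[85,[0,25,-25],[0,0,0]],[85,[0,0,0],[0,0,0]],[85,[0,0,0],[0,0,0]]])

```text
time: 0.65
tcp_pos: [0.6428, 0.0782, 0.2313]
tcp_rot: [-0.065, 0.704, 0.065, 0.704]
ft_force: [0.7, -0.6, 0.5]
opening: 0.0855
```

jog_arm(steps=[[85,[0,33,-13],[0,0,0]],[85,[45,0,0],[0,0,0]],[85,[45,0,0],[0,0,0]],[85,[45,0,0],[0,0,0]],[85,[45,0,0],[0,0,0]],[85,[0,0,0],[0,0,0]],[85,[0,0,0],[0,0,0]],[85,[0,0,0],[0,0,0]]])

```text
time: 1.45
tcp_pos: [0.6271, 0.1074, 0.0536]
tcp_rot: [-0.064, 0.702, 0.064, 0.706]
ft_force: [-0.6, -0.1, 0.0]
opening: 0.0851
```

```bash
cat >> h.py <<'E'
B=np.array([588.5,-31.4]); a=np.radians(-92.9); X=np.array([np.cos(a),np.sin(a)]); Y=np.array([-X[1],X[0]])
def plate(s):
    hsv=cv2.cvtColor(s['image'],cv2.COLOR_RGB2HSV); y=cv2.inRange(hsv,(18,120,120),(35,255,255))
    c=max(cv2.findContours(y,cv2.RETR_EXTERNAL,cv2.CHAIN_APPROX_NONE)[0],key=cv2.contourArea)[:,0,:]
    q=ray(s,c,.012)[:,:2]*1000; q=np.c_[(q-B)@X,(q-B)@Y].astype(np.float32); r=cv2.minAreaRect(q)
    print('plate in bridge mm',np.round(r,1) if 0 else (np.round(r[0],1),np.round(r[1],1),round(r[2],1))); return c
def tcp():
    o=manip.get_obs(); p=o['tcp_pos']*1000; print('t',round(o['time'],2),'tcp world',p.round(1),'bridge',((p[:2]-B)@X).round(1),((p[:2]-B)@Y).round(1),'f',np.round(o['ft_force'],1),'open',round(o['opening']*1000,1))
E
python3 - <<'E'
from h import *
s=snap('side','side1'); w=snap('wrist','wrist1'); plate(w); tcp()
cv2.imwrite('pics/c1.png',cv2.hconcat([cv2.resize(s['image'],(400,300)),cv2.resize(w['image'],(400,300))])[:,:,::-1])
E
```

```text
plate in bridge mm (array([-141.1,   27.7]), array([120.6,  64. ]), 13.3)
t 1.55 tcp world [626.9 107.8  54.2] bridge -141.0 31.3 f [-0.3  0.2  0.3] open 85.0
```

View pics/c1.png

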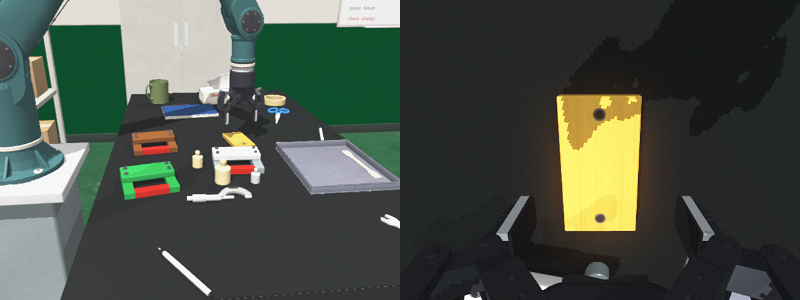

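The plate measures 120.6 x 64 mm, with its centre at (-141, 28) mm in the bridge and turned 13.3°. Next I'll straddle it and close to a loose cage.

jog_arm(steps=[[85,[20,0,-3.5],[0,0,0]],[85,[15,0,0],[0,0,0]],[85,[10,0,0],[0,0,0]],[85,[5,0,0],[0,0,0]],[85,[0,0,0],[0,0,0]],[85,[0,0,0],[0,0,0]]])

```text
time: 2.15
tcp_pos: [0.6214, 0.1072, 0.0015]
tcp_rot: [-0.065, 0.704, 0.065, 0.704]
ft_force: [0.6, -0.5, 0.2]
opening: 0.0848
```

```bash
python3 - <<'E'
from h import *
tcp()
E
```

```text
t 2.15 tcp world [621.4 107.2   1.5] bridge -140.0 25.8 f [ 0.6 -0.5  0.2] open 84.8
```

jog_arm(steps=[[78,[0,0,0],[0,0,0]],[74,[0,0,1],[0,0,0]],[70,[0,0,0],[0,0,0]],[67,[0,0,0],[0,0,0]],[66,[0,0,0],[0,0,0]],[66,[0,0,0],[0,0,0]],[66,[0,0,0],[0,0,0]]], force=20)

```text
time: 2.85
tcp_pos: [0.6219, 0.1072, 0.0013]
tcp_rot: [-0.065, 0.704, 0.065, 0.704]
ft_force: [0.9, 0.2, 0.3]
opening: 0.0658
```

```bash
python3 - <<'E'
from h import *
w=snap('wrist','wrist2'); plate(w); tcp()
cv2.imwrite('pics/c2.png',w['image'][200:,:,::-1])
E
```

```text
plate in bridge mm (array([-141.2,   27.7]), array([121.5,  63.9]), 13.3)
t 2.9 tcp world [622.  107.2   1.3] bridge -140.1 26.4 f [-0.2 -0.6 -0.4] open 66.1
```

View pics/c2.png

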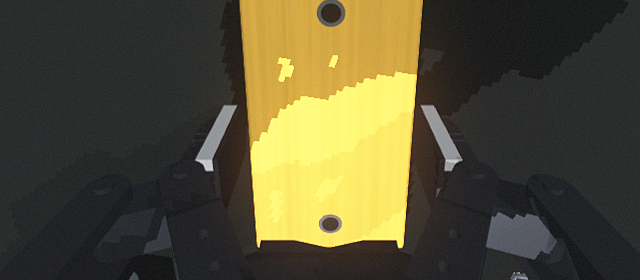

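jog_arm(steps=[[66,[0,0,-3],[1.5,0,0]],[66,[0,0,-3],[1.5,0,0]],[66,[0,0,-3],[1.5,0,0]],[66,[0,0,-3],[1.5,0,0]],[66,[0,0,-3],[1.5,0,0]],[66,[0,0,-3],[1.5,0,0]],[66,[0,0,-3],[1.5,0,0]],[66,[0,0,-3],[1.5,0,0]],[66,[0,0,-3],[1.3,0,0]],[66,[0,0,0],[0,0,0]],[66,[0,0,0],[0,0,0]]])

```text
time: 4.0
tcp_pos: [0.5948, 0.1049, 0.0014]
tcp_rot: [0.017, 0.707, -0.017, 0.707]
ft_force: [2.0, -0.1, 1.9]
opening: 0.066
```

```bash
python3 - <<'E'
from h import *
w=snap('wrist','wrist3'); plate(w); tcp(); print(np.degrees(2*manip.get_obs()['tcp_rot'][2]*1.414))
E
```

```text
plate in bridge mm (array([-136.4,    1. ]), array([121.4,  63.8]), 2.5)
t 4.05 tcp world [594.8 105.    1.4] bridge -136.5 -0.6 f [3.2 0.5 1.9] open 66.2
-2.8185382465408426
```

jog_arm(steps=[[66,[0,0,-0.5],[1.5,0,0]],[66,[0,0,0],[1.2,0,0]],[66,[0,0,0],[0,0,0]],[66,[0,0,0.5],[-1.5,0,0]],[70,[0,0,0],[-1.2,0,0]],[85,[0,0,0],[0,0,0]],[85,[0,0,0],[0,0,0]],[85,[0,0,0],[0,0,0]],[85,[-10,0,0],[0,0,0]],[85,[-20,0,0],[0,0,0]],[85,[-20,0,0],[0,0,0]],[60,[0,30,0],[0,0,0]],[40,[0,40,0],[0,0,0]],[34,[0,20,0],[0,0,0]],[34,[0,0,0],[0,0,0]],[34,[0,0,0],[0,0,0]],[34,[0,0,0],[0,0,0]]])

```text
time: 5.75
tcp_pos: [0.5994, 0.1927, 0.0515]
tcp_rot: [0.017, 0.707, -0.019, 0.707]
ft_force: [1.1, -0.1, -0.3]
opening: 0.0336
```

```bash
python3 - <<'E'
from h import *
w=snap('scene','scene4'); plate(w); tcp(); w=snap('wrist','wrist4')
cv2.imwrite('pics/c4.png',np.vstack([cv2.resize(dict(np.load('pics/scene4.npz'))['image'][150:310,100:420],(640,320)),w['image'][200:]])[:,:,::-1])
E
```

```text
plate in bridge mm (array([-145.3,  -31.8]), array([ 56.1, 131.4]), 70.1)
t 5.8 tcp world [599.5 192.4  51.4] bridge -224.1 -0.3 f [ 0.2  0.1 -0.2] open 34.0
```

View pics/c4.png

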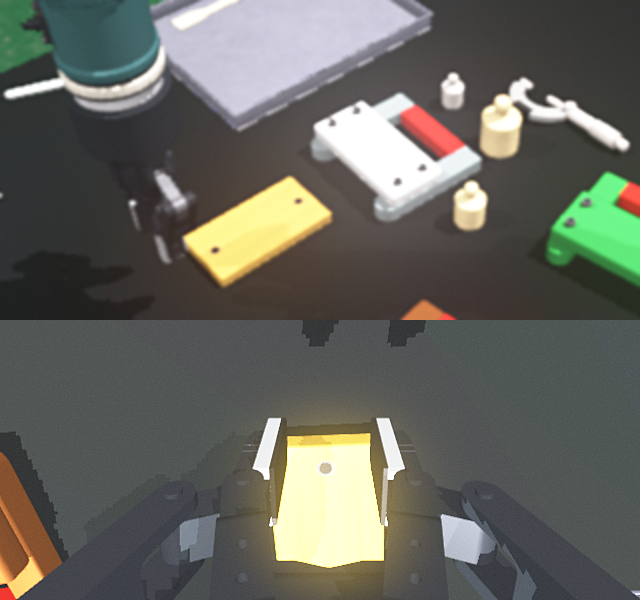

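jog_arm(steps=[[34,[25,0,0],[0,0,0]],[34,[15,0,0],[0,0,0]],[34,[8,0,0],[0,0,0]],[34,[0,0,0],[0,0,0]],[34,[0,0,0],[0,0,0]]])

```text
time: 6.35
tcp_pos: [0.5996, 0.1948, 0.0033]
tcp_rot: [0.017, 0.707, -0.017, 0.707]
ft_force: [0.4, -0.1, -0.7]
opening: 0.0342
```

```bash
python3 - <<'E'
from h import *
tcp()
E
```

```text
t 6.35 tcp world [599.6 194.8   3.3] bridge -226.4 -0.3 f [ 0.4 -0.1 -0.7] open 34.2
```

jog_arm(steps=[[34,[0,-4,0],[0,0,0]],[34,[0,-4,0],[0,0,0]],[34,[0,-4,0],[0,0,0]],[34,[0,-4,0],[0,0,0]],[34,[0,-4,0],[0,0,0]],[34,[0,-4,0],[0,0,0]],[34,[0,-4,0],[0,0,0]],[34,[0,-4,0],[0,0,0]],[34,[0,-4,0],[0,0,0]],[34,[0,-4,0],[0,0,0]],[34,[0,-4,0],[0,0,0]],[34,[0,-4,0],[0,0,0]],[34,[0,-4,0],[0,0,0]],[34,[0,-4,0],[0,0,0]],[34,[0,-4,0],[0,0,0]],[34,[0,0,0],[0,0,0]]])

```text
time: 7.95
tcp_pos: [0.5965, 0.1344, 0.0035]
tcp_rot: [0.017, 0.707, -0.018, 0.707]
ft_force: [0.4, 3.3, 1.1]
opening: 0.0342
```

```bash
python3 - <<'E'
from h import *
tcp(); s=snap('scene','scene5'); w=snap('wrist','wrist5')
cv2.imwrite('pics/c5.png',np.vstack([cv2.resize(s['image'][150:310,130:450],(640,320)),w['image'][200:]])[:,:,::-1])
# plate from scene: depth + colour
for s in (s,w):
    P=cloud(s); hsv=cv2.cvtColor(s['image'],cv2.COLOR_RGB2HSV); y=cv2.inRange(hsv,(18,120,100),(35,255,255))>0
    q=P[...,:2]*1000; b=np.dstack([(q-B)@X,(q-B)@Y]); m=y&(P[...,2]>.008)&(P[...,2]<.017)&(abs(b[...,1])<80)&(b[...,0]<-20)&(b[...,0]>-260)
    r=cv2.minAreaRect(b[m].astype(np.float32)); print(r,m.sum(),b[m].min(0),b[m].max(0))
E
```

```text
t 7.95 tcp world [596.5 134.4   3.5] bridge -166.0 -0.4 f [0.4 3.3 1.1] open 34.2
((-95.8015365600586, -4.443870544433594), (120.0652084350586, 66.31257629394531), 1.069649338722229) 151 [-155.35652012  -38.07122626] [-36.10910993  29.32169016]
((-149.66307067871094, 8.995534896850586), (50.97247314453125, 19.240177154541016), 58.15785217285156) 586 [-157.28447493  -16.48975859] [-128.04471741   25.57083784]
```

View pics/c5.png

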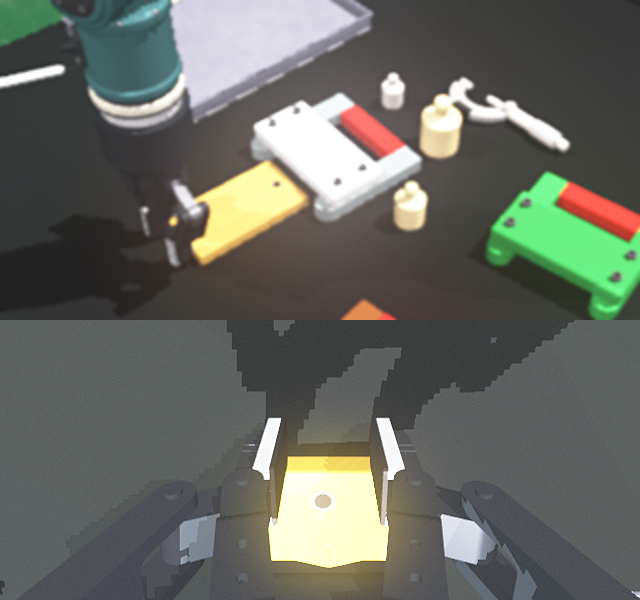

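```bash
python3 - <<'E'
from h import *
s=dict(np.load('pics/scene5.npz')); P=cloud(s); q=P[...,:2]*1000; b=np.dstack([(q-B)@X,(q-B)@Y])
m=(P[...,2]>.027)&(P[...,2]<.036)&(abs(b).max(2)<85); print('bar in scene',cv2.minAreaRect(b[m].astype(np.float32)))
w=dict(np.load('pics/wrist5.npz')); h=ray(w,(323,380),.012)[0,:2]*1000-B; print('hole',h@X,h@Y)
E
```

```text
bar in scene ((-0.8186664581298828, -3.1337661743164062), (61.339839935302734, 129.33914184570312), 0.2596592307090759)
hole -140.0989980733333 -1.6319514795836285
```

jog_arm(steps=[[34,[0,-4,0],[0,0,0]],[34,[0,-4,0],[0,0,0]],[34,[0,-4,0],[0,0,0]],[34,[0,-4,0],[0,0,0]],[34,[0,-4,0],[0,0,0]],[34,[0,-4,0],[0,0,0]],[34,[0,-4,0],[0,0,0]],[34,[0,-4,0],[0,0,0]],[34,[0,-4,0],[0,0,0]],[34,[0,-4,0],[0,0,0]],[34,[0,-4,0],[0,0,0]],[34,[0,-4,0],[0,0,0]],[34,[0,-4,0],[0,0,0]],[34,[0,-4,0],[0,0,0]],[34,[0,-4,0],[0,0,0]],[34,[0,-4,0],[0,0,0]],[34,[0,-4,0],[0,0,0]],[34,[0,-4,0],[0,0,0]],[34,[0,-4,0],[0,0,0]],[34,[0,-4,0],[0,0,0]]])

```text
time: 10.05
tcp_pos: [0.5925, 0.0564, 0.0034]
tcp_rot: [0.017, 0.707, -0.016, 0.707]
ft_force: [-0.1, 6.0, 3.1]
opening: 0.0341
```

jog_arm(steps=[[34,[0,-3,0],[0,0,0]],[34,[0,-3,0],[0,0,0]],[34,[0,-2,0],[0,0,0]],[34,[0,0,0],[0,0,0]]])

```text
time: 10.45
tcp_pos: [0.592, 0.0478, 0.0034]
tcp_rot: [0.017, 0.707, -0.017, 0.707]
ft_force: [-0.1, 4.7, 3.8]
opening: 0.0338
```

```bash
python3 - <<'E'
from h import *
tcp()
E
```

```text
t 10.45 tcp world [592.   47.8   3.4] bridge -79.3 -0.5 f [-0.1  4.7  3.8] open 33.8
```

jog_arm(steps=[[34,[0,-2,0],[0,0,0]],[34,[0,-1,0],[0,0,0]],[34,[0,-1,0],[0,0,0]],[34,[0,-1,0],[0,0,0]],[34,[0,-1,0],[0,0,0]],[34,[0,-1,0],[0,0,0]],[34,[0,0,0],[0,0,0]]])

```text
time: 11.15
tcp_pos: [0.5917, 0.0412, 0.0034]
tcp_rot: [0.017, 0.707, -0.017, 0.707]
ft_force: [0.1, 5.9, 2.5]
opening: 0.0343
```

jog_arm(steps=[[34,[0,-1,0],[0,0,0]],[34,[0,0,0],[0,0,0]]])

```text
time: 11.35
tcp_pos: [0.5917, 0.0403, 0.0034]
tcp_rot: [0.017, 0.707, -0.017, 0.707]
ft_force: [1.4, 5.6, 2.3]
opening: 0.0343
```

jog_arm(steps=[[34,[0,-1,0],[0,0,0]],[34,[0,0,0],[0,0,0]]])

```text
time: 11.55
tcp_pos: [0.5916, 0.0393, 0.0034]
tcp_rot: [0.017, 0.707, -0.017, 0.707]
ft_force: [0.3, 6.6, 3.0]
opening: 0.0341
```

jog_arm(steps=[[34,[0,-0.7,0],[0,0,0]],[34,[0,0,0],[0,0,0]]])

```text
time: 11.75
tcp_pos: [0.5916, 0.0391, 0.0034]
tcp_rot: [0.017, 0.707, -0.016, 0.707]
ft_force: [0.8, 5.4, 2.6]
opening: 0.034
```

jog_arm(steps=[[34,[0,-0.7,0],[0,0,0]],[34,[0,0,0],[0,0,0]]])

```text
time: 11.95
tcp_pos: [0.5916, 0.0391, 0.0034]
tcp_rot: [0.017, 0.707, -0.016, 0.707]
ft_force: [0.3, 6.6, 3.1]
opening: 0.0338
```

jog_arm(steps=[[34,[0,-0.7,0],[0,0,0]],[34,[0,0,0],[0,0,0]]])

```text
time: 12.15
tcp_pos: [0.5916, 0.0391, 0.0034]
tcp_rot: [0.018, 0.707, -0.016, 0.707]
ft_force: [-0.1, 6.8, 2.9]
opening: 0.034
```

jog_arm(steps=[[34,[0,-1.5,0],[0,0,0]],[34,[0,0,0],[0,0,0]]])

```text
time: 12.35
tcp_pos: [0.5916, 0.039, 0.0034]
tcp_rot: [0.018, 0.707, -0.015, 0.707]
ft_force: [-0.8, 10.5, 3.3]
opening: 0.0338
```

jog_arm(steps=[[34,[0,-2,0],[0,0,0]],[34,[0,-1,0],[0,0,0]],[34,[0,0,0],[0,0,0]]])

```text
time: 12.65
tcp_pos: [0.5916, 0.039, 0.0035]
tcp_rot: [0.018, 0.707, -0.013, 0.707]
ft_force: [0.4, 14.4, 2.7]
opening: 0.0339
```

```bash
python3 - <<'E'
from h import *
tcp(); o=manip.get_obs(); print(o['tcp_rot'],o['moment'])
E
```

```text
t 12.65 tcp world [591.6  39.    3.5] bridge -70.4 -0.5 f [ 0.4 14.4  2.7] open 33.9
[ 0.01826135  0.70683467 -0.01299396  0.70702364] [ 3.12636644  0.02396677 -0.14545669]
```

jog_arm(steps=[[34,[0,3,0],[0,0,0]],[34,[0,8,0],[0,0,0]],[34,[0,20,0],[0,0,0]],[34,[0,30,0],[0,0,0]],[34,[-40,0,0],[0,0,0]],[34,[-45,0,0],[0,0,0]],[34,[-45,0,0],[0,0,0]],[34,[-45,0,0],[0,0,0]],[34,[0,0,0],[0,0,0]],[34,[0,0,0],[0,0,0]]])

```text
time: 13.65
tcp_pos: [0.5944, 0.0904, 0.179]
tcp_rot: [0.017, 0.707, -0.019, 0.707]
ft_force: [-1.0, -0.4, -0.1]
opening: 0.0339
```

```bash
python3 - <<'E'
from h import *
tcp(); s=snap('scene','scene6'); w=snap('wrist','wrist6')
cv2.imwrite('pics/c6.png',np.vstack([cv2.resize(s['image'][150:310,180:500],(640,320)),w['image'][200:]])[:,:,::-1])
for n,s in (('scene',s),('wrist',w)):
    P=cloud(s); hsv=cv2.cvtColor(s['image'],cv2.COLOR_RGB2HSV); y=cv2.inRange(hsv,(18,120,100),(35,255,255))>0
    q=P[...,:2]*1000; b=np.dstack([(q-B)@X,(q-B)@Y]); near=(abs(b[...,1])<42)
    m=y&near&(P[...,2]>.008)&(P[...,2]<.016)&(b[...,0]<-26)&(b[...,0]>-120)
    if m.sum(): 
        e=[(k,b[m&(abs(b[...,1]-k)<4)][:,0].min()) for k in range(-25,26,10) if (m&(abs(b[...,1]-k)<4)).any()]
        print(n,'rear edge (Y,X)',np.round(e,1).tolist(),'Y range',b[m][:,1].min().round(1),b[m][:,1].max().round(1),'z',np.median(P[m][:,2]).round(4))
    m=y&near&(P[...,2]>.004)&(P[...,2]<.016)&(b[...,0]>28)&(b[...,0]<75)
    if m.sum(): print(n,'front part X',b[m][:,0].min().round(1),b[m][:,0].max().round(1),m.sum())
    m=(P[...,2]>.027)&(P[...,2]<.036)&(abs(b).max(2)<85)&~y; print(' bar',cv2.minAreaRect(b[m].astype(np.float32)))
E
```

```text
t 13.65 tcp world [594.4  90.4 179. ] bridge -121.9 -0.3 f [-1.  -0.4 -0.1] open 33.9
scene rear edge (Y,X) [[-25.0, -60.5], [-15.0, -60.1], [-5.0, -60.8], [5.0, -60.7], [15.0, -59.7], [25.0, -59.7]] Y range -36.4 29.4 z 0.012
scene front part X 49.8 62.0 8
 bar ((-0.5407562255859375, -2.8071823120117188), (61.182044982910156, 129.90675354003906), 0.04726583883166313)
wrist rear edge (Y,X) [[-25.0, -60.2], [-15.0, -60.2], [-5.0, -60.3], [5.0, -60.0], [15.0, -60.1], [25.0, -60.1]] Y range -33.3 29.9 z 0.0122
wrist front part X 59.6 61.2 20
 bar ((-0.1001129150390625, -0.8954544067382812), (61.14482879638672, 84.72607421875), 0.1905032843351364)
```

View pics/c6.png

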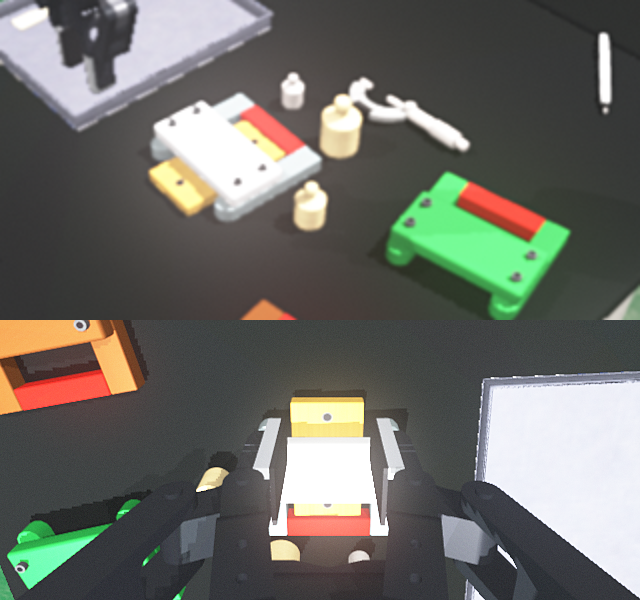

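```bash
python3 -c "
from h import *
print(manip.close_job())"
```

```text
the job is handed in; nothing more can be done
None
```

The brass plate is home in the bridge gauge, against the red back stop, and I handed the job in at about 14 s. No verdict is reported on hand-in.

I straddled the plate with the fingers in a loose cage (66 mm opening, no grip) and shifted and turned it in line with the channel. Two spread fingertips then pushed it in from behind, flat on the worktop, until the push force rose to about 14 N. I then backed off and raised the gripper about 18 cm.

**Last checks:**
- **Position:** the wrist view puts the rear end at x = -60.0 to -60.3 mm across the width, so it is fully home and square to within about 0.3°. The scene view agrees to about 1 mm.
- **Sideways:** the plate sits within about 2 mm of the channel centre. The scene camera reads 3 mm to one side, but it shows the same offset on the fixed crossbar, so I put that down to calibration.
- **Height:** the top reads 12 mm, so the plate is flat.
- **Bystanders:** the weights and micrometer look unmoved in the last picture; I did not measure them again. The fingers did not come near them.

No check failed. Just before contact, a few sub-millimetre pushes produced no motion and no rise in force. A larger push then showed the plate was firmly against the stop.

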